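# Crack the sealed lid of a dry box and hold it ajar

### The arm

A 6-joint arm with a two-finger parallel gripper is mounted at the origin on a cart in front of the work surface, level with it; the furniture and walls round the work are solid. World frame = base frame: x ahead of the robot, y to its left, z up, the work surface at z = 0. Lengths are in mm, angles in rad, forces in N, time in s.
With the tool pointing down it reaches from about 400 to 925 mm from the base axis. Payload 12.5 kg.
Tool frame: the origin (TCP) lies at the very end of the fingers, on their centre line; the grasp point (between the pads) lies 19 mm behind it; z points along the fingers, y is the line along which they close (so a half turn about z gives the same grasp; the last joint's range is limited). The gripper opens to 95 mm and grips with 3 to 60 N. Pads are 20 mm wide; open, the fingers measure 119 mm over their backs; the gripper's body (75 mm by 180 mm) begins 59 mm behind the grasp point.
Start: joints at [-0.106, 0.491, 1.559, -0, 1.092, -0.106], TCP at [625.017, 0.021, 214.661] pointing down, gripper open.
Joint ranges: [-3.1, 3.1], [-0.84, 2.19], [0.05, 2.79], [-1.13, 4.28], [0.06, 2.93], [-2.69, 2.69]. Speed limits (rad/s): [2.22, 2.22, 2.79, 3.14, 3.14, 3.14].

### API

Orientations are given as [roll, pitch, yaw] about the fixed x, y, z axes, in that order (R = Rz(yaw) Ry(pitch) Rx(roll)).
In Python, from cell import env gives the robot as it stands.
- The arm moves only by the tool drive_effector, called after "Request:" as a command line: name --pt "numbers of a row" for each row, then --argument value for the rest. Schema: {"type":"object","properties":{"increments":{"type":"array","items":{"type":"array","items":{"type":"number"},"minItems":5,"maxItems":5},"minItems":1,"maxItems":5},"only":{"type":"string"},"quiet":{"type":"boolean"},"lines":{"type":"string"}},"required":["increments"],"additionalProperties":false}. increments is a list of rows, 1 to 5 of them, each of 5 numbers: dx, dy, dz in fractions of the full range, 1 being 40 cm, then a turn about the tool's z in normalised numbers (1 is 2 rad), then the opening from 0.0 (shut) to 1.0 (fully open); each row is the pose to reach, as a shift and turn from the pose commanded when the call began, along the tool's axes at that moment; what a row does not reach only later rows make up. A row lasts 1/12 s, in which the tool goes at most 41.7 mm and 0.125 rad, less where a joint would pass 70% of its speed; a pose out of reach is approached as far as the arm can. The fingers move at their own pace and stop on an object; the grip force is fixed at half the most. Time passes only in rows, so rows that do not move let the fingers close. The tool returns the time, the measured TCP pose, the force, the opening and the grip force at its end. only (a regular expression) keeps the lines of the reply that match it, lines (a string "A,B") keeps lines A to B, and quiet returns only ok. Input that does not fit is refused with a message, and nothing moves.
- env.state(): the state, without advancing time (a new reading comes with each control period).
- env.read_camera(name): name is "scene" or "side" or "wrist"; returns (picture, depth): 480x640x3 uint8, red, green, blue; 480x640 float32, mm along the optical axis (not along the pixel's ray), 0 where there is no reading.
- env.camera_info(name): a dict with "vertical_fov" (degrees; the focal length in pixels is half the picture's height over the tangent of half this angle, whatever the lens; pixels are square), "cx", "cy" (the principal point, pixels), "dist_coeffs" ([k1, k2, p1, p2, k3] as OpenCV has them; the pictures are not rectified), "origin" and "attitude" of the camera in the world. Camera axes: x right, y down, z forward; pixel columns grow to the right and rows downward; lengths in mm; the calibration is good to about 2 mm. A picture is of the moment at which its call begins: read the wrist's pose just before it. camera_info takes no time and is no camera call; for the wrist camera it gives the pose at the moment of the call.
- env.job_done(): hands the job in; it is judged then, once.
The state is a dict: "t": time; "joints": joint angles; "qvel": joint speeds; "tau": joint torques, N m; "eef_pos": TCP position; "tcp_rot": TCP orientation; "ft_force": force on the tool from outside, world axes, zero at the start; "moment": the same for the moment, N m; "opening": opening from 0.0 (shut) to 1.0 (fully open); "grip_force": force on a finger pad.
Only numpy, scipy, OpenCV 4.12 (cv2) and the standard library are available. Lean on these libraries where they do the work, as an engineer would, in place of code of your own. Each camera call takes 0.05 s, during which the arm holds its last target. There are 200 camera calls.

### The job

Vent the dry box: lift the steel weight bar with the yellow band off its blue lid and rest it level in the two V notches of the saddle stand, centred lengthwise, and let go of it. Then take the lid by its handle, pull it up past the sticking point of the seal without letting it fly wide open, and hold its front edge about 3 cm above the rim: finish while still holding the handle, with the lid still and ajar. Leave the other things on the bench where they are.

Things in the scene. Friction and masses are not known exactly. Their poses are not given: they have to be found in the camera images.
- dry_box: white box 210 x 240 x 100 mm (x, y, z) with a blue lid, fixed to the bench; origin under its centre on the bench. x points from the front (handle side) to the hinge, z up. The shut lid's top is 112.5 mm above the bench. On the lid at x = +30 mm are two low black V rests at y = +50 and -50 mm, 16 mm wide along y, 15 mm high; the lid between and beside them is free
- lid (a joint): angle of the lid in rad: 0 shut, grows as its front rises, stop at 0.36. Hinge axis along the box's y through x = +105, z = +100 mm in the box frame. The front edge is 215 mm from it: 0.14 rad lifts it 30 mm. The seal holds against about 18 N upward pull at the handle, then gives: from about 0.05 rad on only the lid's weight of 3 to 4 N is left. It falls shut when let go
- lid_handle: steel handle bar fixed on the lid's front: round, 12 mm diameter, 90 mm long along its y axis (the box's y), on two 10 mm posts at y = +38 and -38 mm. Origin in the middle of the bar, 31.5 mm above the lid's top; lid shut, it is at x = -85, z = +144 mm in the box frame. Its axes turn with the lid
- weight_bar: round plain steel bar, 16 mm diameter, 150 mm long along its y axis, 0.16 to 0.33 kg, with a yellow band 30 mm wide round its middle; origin at its centre. At the start it lies level along the box's y in the two V rests on the lid, its centre 16 mm above the lid's top (128.5 mm above the bench)
- saddle_stand: aluminium plate 80 x 150 x 8 mm (x, y, z), fixed to the bench, with two black V notches (90 degrees, open upward, 37 mm wide at the mouth, 16 mm thick along y) at y = +50 and -50 mm, tops 63 mm above the bench, free space between them; origin under the plate's centre on the bench. The bar rests in both notches along the stand's y axis, its centre then at x = 0, z = 56.3 mm
- wash_bottle: bystander: white squeeze bottle with red cap and bent spout, 62 x 120 x 198 mm, origin under its centre
- beaker_250: bystander: glass beaker, 70 x 75 x 93 mm, origin under its centre
- petri_dish: bystander: glass petri dish, 89 mm across, 18 mm high, origin under its centre
- timer: bystander: small white timer with three keys, 58 x 62 x 19 mm, origin under its centre
- tape_roll: bystander: roll of yellowish tape, 100 mm across, 25 mm high, origin under its centre

How it is judged:
By the outcome, as a careful person would: the job done as asked, in the order asked, and still so for the second after the job is handed in, while the arm keeps its last pose, push and grip.
It also fails if it takes over 48 s, if anything falls off the work surface, if the arm or the gripper's body presses on something with over 40 N, if the wrist force passes 120 N, or if a joint passes its speed limit or range.

## Working session

There is one attempt and no reset: what is moved stays moved. The work goes in short steps, Python scripts to look and compute and a tool call to move; the robot and the scene stay as the last step left them, time stands still between calls to the robot, and variables do not carry over. Pictures are saved under pics/ and viewed, at most 10 in all, crops included, and the job is handed in when it is done.

```bash
ls; mkdir -p pics; cat > h.py <<'E'
import numpy as np,cv2
from cell import env
def cap(n):
    i=env.camera_info(n); p,d=env.read_camera(n); return i,p,d
def rot(a):
    a=np.array(a)
    if a.shape==(3,3): return a
    from scipy.spatial.transform import Rotation as R
    return R.from_euler('xyz',a).as_matrix() if a.size==3 else R.from_quat(a).as_matrix()
def cloud(i,d):
    f=240/np.tan(np.radians(i['vertical_fov'])/2)
    K=np.array([[f,0,i['cx']],[0,f,i['cy']],[0,0,1.]])
    v,u=np.mgrid[0:480,0:640]
    q=cv2.undistortPoints(np.stack([u,v],-1).reshape(-1,1,2).astype(np.float64),K,np.array(i['dist_coeffs'],float)).reshape(480,640,2)
    P=np.dstack([q*d[...,None],d])
    W=P@rot(i['attitude']).T+np.array(i['origin']); W[d==0]=np.nan
    return W
E
python3 - <<'E'
from h import *
for n in('scene','side'):
    i,p,d=cap(n); print(n,i); np.savez('/tmp/'+n,p=p,W=cloud(i,d)); cv2.imwrite(f'pics/{n}0.png',p[...,::-1])
print(env.state())
E
```

```text
cell.py
pics
scene {'vertical_fov': 50.48604960693379, 'cx': 310.8917321967231, 'cy': 232.0372393638086, 'dist_coeffs': array([-0.03989676,  0.        ,  0.        ,  0.        ,  0.        ]), 'origin': array([-205.67913244, -398.4994695 , 1099.01229579]), 'attitude': array([-2.4350338 ,  0.01118783, -1.06352339])}
side {'vertical_fov': 52.58341642309108, 'cx': 319.2975953008614, 'cy': 231.85785737722088, 'dist_coeffs': array([-0.11226422,  0.        ,  0.        ,  0.        ,  0.        ]), 'origin': array([   46.76389781, -1085.38617642,  1152.35501954]), 'attitude': array([-2.28184228, -0.01597183, -0.37934142])}
{'t': 0.1, 'joints': array([-1.05592039e-01,  4.91504080e-01,  1.55939580e+00, -2.24672270e-07,
        1.09172117e+00, -1.05628660e-01]), 'qvel': array([ 1.36119644e-03, -9.61225634e-04, -1.60057157e-03,  5.58239439e-05,
       -4.18898092e-04, -6.90319410e-04]), 'tau': array([ 2.47082615e-03, -6.13621187e+01, -2.58604574e+01,  6.93451893e-02,
        4.70101309e-02, -2.07912552e-05]), 'eef_pos': array([6.24775939e+02, 5.13915987e-02, 2.14114699e+02]), 'tcp_rot': array([-3.14056997e+00, -1.08227991e-04,  1.57083300e+00]), 'ft_force': array([-0.00317468, -0.68696538,  0.19323775]), 'moment': array([0.00478009, 0.00723074, 0.0466052 ]), 'grip_force': 0.0, 'opening': 0.9987522889152131}
```

View pics/scene0.png

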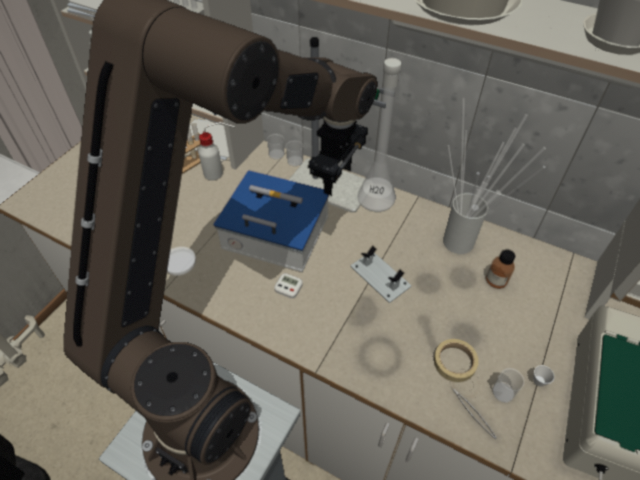

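View pics/side0.png

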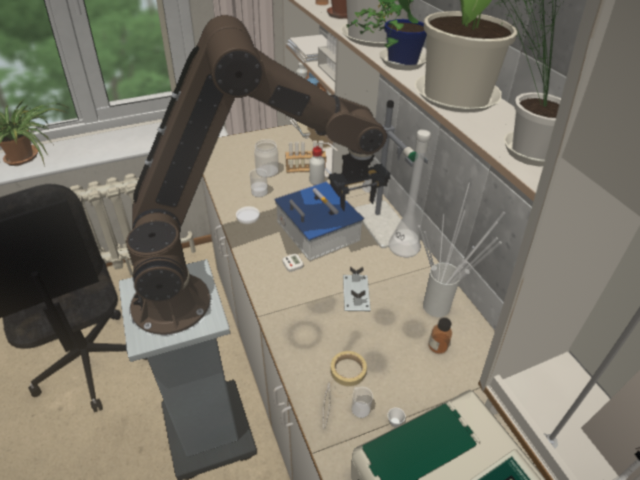

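The box with its blue lid is at about (272,215) in the scene image, with the bar at (275,194) and the handle at (260,221). The stand is at (380,275), with notches at (368,256) and (396,280). Next I'll turn these into positions.

```bash
python3 - <<'E'
from h import *
for n in('scene','side'):
    z=np.load(f'/tmp/{n}.npz');p,W=z['p'].astype(int),z['W']
    r,g,b=p[...,0],p[...,1],p[...,2]
    lid=(b>r+50)&(abs(W[...,2]-112.5)<8)&(W[...,0]>300)&(W[...,0]<1000)
    L=W[lid]; print(n,'lid',len(L),L.mean(0)); rc=cv2.minAreaRect(L[:,:2].astype(np.float32)); print(rc,cv2.boxPoints(rc).round(1).tolist())
    c=np.array(rc[0])
    def line(m,name):
        Q=W[m]
        if len(Q)<5: print(name,len(Q));return
        u,s,vt=np.linalg.svd(Q[:,:2]-Q[:,:2].mean(0),full_matrices=False)
        t=(Q[:,:2]-Q[:,:2].mean(0))@vt[0]
        print(name,len(Q),Q.mean(0).round(1),'dir',np.degrees(np.arctan2(vt[0,1],vt[0,0])),t.min(),t.max(),'zmax',Q[:,2].max(), 'mid',(Q[:,:2].mean(0)+vt[0]*(t.min()+t.max())/2).round(1))
    near=np.linalg.norm(W[...,:2]-c,axis=-1)<150
    near&=(W[...,2]>118)&(W[...,2]<165)
    lab,cc=cv2.connectedComponents(near.astype(np.uint8))
    for k in range(1,lab):
        if (cc==k).sum()>20: v,u=np.argwhere(cc==k).mean(0); line(cc==k,f'comp {u:.0f},{v:.0f}')
    line(near&(r>b+60)&(g>b+40),'band')
    box={'scene':(340,240,420,305),'side':(335,255,380,318)}[n]
    R=np.zeros(lid.shape,bool);R[box[1]:box[3],box[0]:box[2]]=1
    Q=R&(W[...,2]>4)&(W[...,2]<14); 
    nn,cc,st,_=cv2.connectedComponentsWithStats(Q.astype(np.uint8)); k=1+st[1:,4].argmax(); Q=W[cc==k]
    rc=cv2.minAreaRect(Q[:,:2].astype(np.float32)); print('plate',len(Q),rc)
    T=R&(W[...,2]>30)
    nn,cc=cv2.connectedComponents(T.astype(np.uint8))
    for k in range(1,nn):
        if (cc==k).sum()>8: Q=W[cc==k];print('notch',len(Q),Q.mean(0).round(1),Q.min(0).round(),Q.max(0).round())
E
```

```text
scene lid 4366 [549.49289385 146.40824491 111.56826918]
((555.9337158203125, 152.67755126953125), (220.98126220703125, 249.05604553222656), 8.331550598144531) [[428.6000061035156, 259.8999938964844], [464.70001220703125, 13.5], [683.2999877929688, 45.5], [647.2000122070312, 291.8999938964844]]
comp 276,195 344 [580.2 159.1 131.2] dir -81.14902596390833 -78.0630664357368 72.20083723092472 zmax 139.9930071765624 mid [579.7 162. ]
comp 259,222 203 [468.5 139.  143. ] dir -80.78361575838073 -45.72552807720681 43.661859070943756 zmax 152.45822178303945 mid [468.4 140. ]
band 39 [580.6 163.8 133.7] dir -89.96536366467167 -14.864175549041803 15.044062933435427 zmax 139.24525990130292 mid [580.6 163.7]
plate 1118 ((559.73486328125, -168.4265594482422), (152.83689880371094, 86.31456756591797), 68.5580062866211)
notch 127 [ 577.7 -122.2   50.1] [ 555. -136.   30.] [ 600. -104.   65.]
notch 134 [ 541.4 -213.7   51.4] [ 520. -226.   30.] [ 563. -198.   65.]
side lid 746 [563.63997812 163.72791655 112.55991636]
((574.0261840820312, 144.23275756835938), (310.0035400390625, 160.00552368164062), 73.51055145263672) [[453.29998779296875, 18.299999237060547], [606.7000122070312, -27.100000381469727], [694.7000122070312, 270.20001220703125], [541.2999877929688, 315.6000061035156]]
comp 325,201 185 [581.2 158.  131.6] dir -80.62143282845948 -86.2870615168645 71.09731145834145 zmax 140.4050793160784 mid [580.  165.5]
comp 297,208 100 [469.2 137.1 142.9] dir -80.82430761991682 -48.680567170271715 45.01434531445188 zmax 155.19136440321972 mid [468.9 138.9]
band 15 [578.2 165.7 133.9] dir -84.21560977462802 -13.670199874230953 13.285589230433361 zmax 139.01645807194473 mid [578.2 165.9]
plate 680 ((557.8648071289062, -168.21731567382812), (155.4884796142578, 88.50482940673828), 63.95539855957031)
notch 87 [ 576.4 -123.7   50.3] [ 556. -136.   31.] [ 600. -109.   65.]
notch 103 [ 538.7 -215.7   49.7] [ 518. -230.   31.] [ 563. -198.   66.]
```

Careful with the scale: shifts go in shares of 40 cm and turns go in shares of 2 rad. That gives: 163 mm / 400 = 0.4075, 140 mm / 400 = 0.35, -0.157 rad / 2 = -0.0785.

Request:
drive_effector --pt "0.0875 -0.025 0 -0.025 1" --pt "0.18 -0.05 0 -0.05 1" --pt "0.27 -0.075 0 -0.065 1" --pt "0.35 -0.1 0 -0.0785 1" --pt "0.4075 -0.1125 0 -0.0785 1"

```text
t: 0.52
eef_pos: [578.6, 165.4, 214.5]
tcp_rot: [-3.141, -0.0, 1.731]
ft_force: [0.6, -0.3, 0.1]
opening: 1.0
grip_force: 0.0
```

Request:
drive_effector --pt "0 0 0 0 1" --pt "0 0 0 0 1"

```text
t: 0.68
eef_pos: [579.6, 164.0, 214.4]
tcp_rot: [-3.141, 0.0, 1.73]
ft_force: [-1.0, 0.1, 0.4]
opening: 1.0
grip_force: 0.0
```

```bash
python3 - <<'E'
from h import *
i,p,d=cap('wrist'); print(i['origin'],i['attitude']); np.savez('/tmp/w1',p=p,W=cloud(i,d)); cv2.imwrite('pics/w1.png',p[...,::-1])
E
```

```text
[568.98383208 231.16321154 385.23079266] [2.89768733e+00 9.57389827e-04 1.59723594e-01]
```

View pics/w1.png

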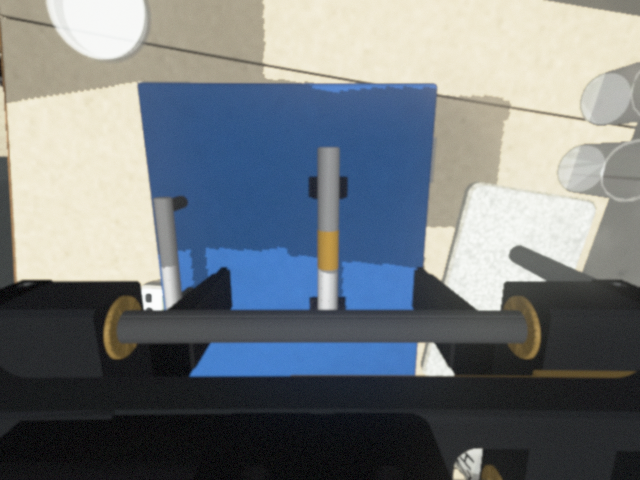

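The wrist view shows the bar running vertically at u≈328, with its far end at v≈148. The band spans v≈232–271 and the far rest is at v≈187. The handle's far end is at (165,200). The fingers straddle the bar with clear space around them.

```bash
python3 - <<'E'
from h import *
z=np.load('/tmp/w1.npz');p,W=z['p'].astype(int),z['W']
r,g,b=p[...,0],p[...,1],p[...,2]
e=np.array([579.6,164.0]); a=1.731-np.pi/2
ex=np.array([np.cos(a),np.sin(a)]);ey=np.array([-np.sin(a),np.cos(a)])
def rep(n,m):
    Q=W[m]; D=Q[:,:2]-e; s=D@ex;t=D@ey
    k=np.polyfit(t,s,1); print(n,len(Q),Q.mean(0).round(1),'closing',s.mean().round(1),'long',np.percentile(t,[1,99]).round(1),'slope',k[0].round(4),'zmax',np.percentile(Q[:,2],95).round(1))
v,u=np.mgrid[0:480,0:640]
bar=(W[...,2]>126)&(W[...,2]<142)&(v<308)&(abs(u-328)<20)
rep('bar',bar); rep('band',bar&(r>b+60))
rep('handle',(W[...,2]>134)&(W[...,2]<155)&(v<305)&(v>195)&(abs(u-167)<18))
lid=(b>r+50)&(v<230)&(abs(W[...,2]-112.5)<6); rep('lid',lid)
Q=W[lid]; D=Q[:,:2]-e; print(np.percentile(D@ex,[.5,99.5]),np.percentile(D@ey,99.5))
E
```

```text
bar 3641 [581.  181.8 134.8] closing 4.3 long [-48.   72.2] slope -0.0006 zmax 137.7
band 700 [584.2 164.  136.1] closing 4.6 long [-15.5  13.1] slope 0.0121 zmax 137.9
handle 2057 [471.7 150.3 148.8] closing -108.7 long [-36.5  39.3] slope 0.0083 zmax 151.3
lid 38067 [544.  228.3 113.2] closing -24.9 long [ 11.4 117.3] slope -0.0527 zmax 114.4
[-131.53909476   81.57696905] 117.8740887967949
```

Converted, 97 mm / 400 = 0.2425, 87 mm / 400 = 0.2175.

Request:
drive_effector --pt "0 0.0025 0.05 0 1" --pt "-0.0025 0.005 0.1125 0 1" --pt "-0.005 0.0075 0.175 0 1" --pt "-0.005 0.0075 0.2175 0 1" --pt "-0.005 0.0075 0.2425 0 1"

```text
t: 1.15
eef_pos: [583.0, 159.9, 115.4]
tcp_rot: [-3.139, 0.0, 1.726]
ft_force: [0.6, 0.5, -0.2]
opening: 1.003
grip_force: 0.0
```

Request:
drive_effector --pt "0 0 0 0 0.6" --pt "0 0 0 0 0.4" --pt "0 0 0 0 0.25" --pt "0 0 0 0 0.15" --pt "0 0 0 0 0.05"

```text
t: 1.57
eef_pos: [583.7, 161.5, 118.7]
tcp_rot: [3.14, 0.0, 1.728]
ft_force: [-0.3, -0.1, 0.7]
opening: 0.708
grip_force: 0.0
```

Request:
drive_effector --pt "0 0 0 0 0" --pt "0 0 0 0 0" --pt "0 0 0 0 0"

```text
t: 1.82
eef_pos: [583.4, 161.6, 117.9]
tcp_rot: [3.141, 0.0, 1.728]
ft_force: [-0.1, 0.7, 0.0]
opening: 0.496
grip_force: 0.0
```

Request:
drive_effector --pt "0 0 0 0 0" --pt "0 0 0 0 0" --pt "0 0 0 0 0" --pt "0 0 0 0 0" --pt "0 0 0 0 0"

```text
t: 2.23
eef_pos: [584.5, 161.7, 118.0]
tcp_rot: [3.138, -0.0, 1.728]
ft_force: [0.2, 0.4, -3.1]
opening: 0.16
grip_force: 30.0
```

Request:
drive_effector --pt "0 0 0 0 0" --pt "0 0 0 0 0" --pt "0 0 0 0 0"

```text
t: 2.48
eef_pos: [584.4, 161.7, 117.9]
tcp_rot: [3.139, -0.0, 1.728]
ft_force: [5.6, 1.1, -1.4]
opening: 0.16
grip_force: 30.0
```

Converted, -80 mm / 400 = -0.2, -50 mm / 400 = -0.125.

Request:
drive_effector --pt "0 0 -0.0075 0 0" --pt "0 0 -0.025 0 0" --pt "0 0 -0.0625 0 0" --pt "0 0 -0.125 0 0" --pt "0 0 -0.2 0 0"

```text
t: 2.9
eef_pos: [582.1, 161.3, 197.4]
tcp_rot: [-3.137, 0.0, 1.728]
ft_force: [1.0, -0.2, -3.3]
opening: 0.162
grip_force: 30.0
```

Request:
drive_effector --pt "0 0 0 0 0" --pt "0 0 0 0 0" --pt "0 0 0 0 0"

```text
t: 3.15
eef_pos: [582.5, 161.4, 197.0]
tcp_rot: [-3.14, 0.0, 1.728]
ft_force: [-0.3, 0.0, -3.2]
opening: 0.16
grip_force: 30.0
```

```bash
python3 - <<'E'
from h import *
i,p,d=cap('wrist'); np.savez('/tmp/w2',p=p,W=cloud(i,d)); cv2.imwrite('pics/w2.png',p[...,::-1])
print(env.state()['eef_pos'],env.state()['ft_force'])
E
```

```text
[582.48734957 161.38492579 196.47259792] [ 0.41770015 -0.46119543 -2.05915978]
```

View pics/w2.png

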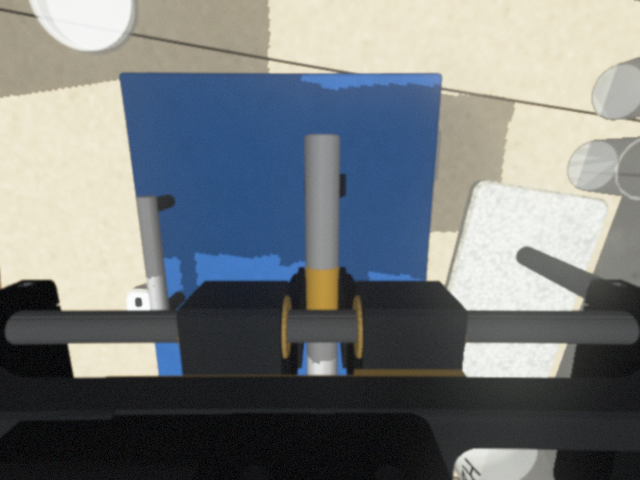

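The bar is held cleanly off the lid. Its far end is at (322,135) and the band edge is at v≈268. I'll measure how it sits in the grip.

```bash
python3 - <<'E'
from h import *
z=np.load('/tmp/w2.npz');p,W=z['p'].astype(int),z['W']
v,u=np.mgrid[0:480,0:640]
e=np.array([582.5,161.4]); a=1.728-np.pi/2
ex=np.array([np.cos(a),np.sin(a)]);ey=np.array([-np.sin(a),np.cos(a)])
m=(abs(u-322)<16)&(v<265)&(v>120)&(W[...,2]>180)
Q=W[m];D=Q[:,:2]-e;s=D@ex;t=D@ey
print(len(Q),s.mean(),np.percentile(t,[0,1,50,99,100]),np.polyfit(t,s,1))
c=m&(abs(u-322)<5);Q=W[c];t=(Q[:,:2]-e)@ey;print(np.polyfit(t,Q[:,2],1))
r,b=p[...,0].astype(int),p[...,2].astype(int)
m=(abs(u-322)<14)&(v<285)&(v>240)&(r>b+60)&(W[...,2]>180);t=(W[m][:,:2]-e)@ey;print(len(t),t.max(),np.percentile(t,98))
# goal: stand centre & yaw
G=np.array([559,-168.3])-np.array([582.5,161.4]); print('long',G@ey,'closing',G@ex,'turn',a-np.radians(-21.7))
E
```

```text
4016 0.22105882289803266 [17.59645883 19.49170646 48.98051312 75.96004137 76.75936786] [-0.00170246  0.3037765 ]
[-8.49652170e-04  2.16040793e+02]
416 17.32651030100959 16.72999464980614
long -321.95535685534725 closing -74.82705521498244 turn 0.5359401208878729
```

Converted, -170 mm / 400 = -0.425, -136 mm / 400 = -0.34.

Request:
drive_effector --pt "-0.075 -0.0375 0 0 0" --pt "-0.1625 -0.08 0 0 0" --pt "-0.25 -0.1225 0 0 0" --pt "-0.34 -0.1675 0 0 0" --pt "-0.425 -0.2075 0 0 0"

```text
t: 3.62
eef_pos: [526.3, -20.8, 196.3]
tcp_rot: [-3.139, -0.001, 1.728]
ft_force: [1.0, -0.8, -2.3]
opening: 0.158
grip_force: 30.0
```

Request:
drive_effector --pt "-0.09 -0.045 0 0.05 0" --pt "-0.18 -0.0875 0 0.105 0" --pt "-0.27 -0.1325 0 0.16 0" --pt "-0.3575 -0.175 0 0.215 0" --pt "-0.42 -0.205 0 0.268 0"

```text
t: 4.03
eef_pos: [471.5, -200.5, 196.5]
tcp_rot: [-3.139, -0.0, 1.185]
ft_force: [1.0, -0.5, -3.6]
opening: 0.162
grip_force: 30.0
```

Request:
drive_effector --pt "0 0 0 0 0" --pt "0 0 0 0 0" --pt "0 0 0 0 0"

```text
t: 4.28
eef_pos: [472.8, -197.7, 196.8]
tcp_rot: [-3.14, -0.0, 1.193]
ft_force: [0.1, 1.4, -2.4]
opening: 0.157
grip_force: 30.0
```

```bash
python3 - <<'E'
from h import *
i,p,d=cap('wrist'); np.savez('/tmp/w3',p=p,W=cloud(i,d)); cv2.imwrite('pics/w3.png',p[...,::-1])
E
```

```text
(no output)
```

View pics/w3.png

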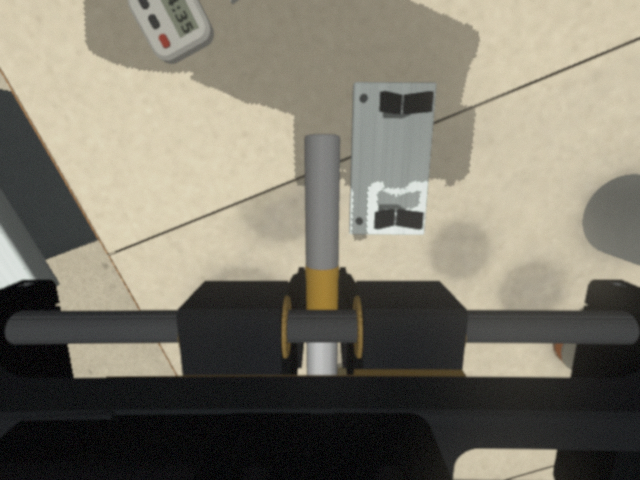

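The stand is fully visible. Its plate spans (350–435, 83–238), with the notches at (406,103) and (399,219). I'll localise it in tool axes.

```bash
python3 - <<'E'
from h import *
z=np.load('/tmp/w3.npz');p,W=z['p'].astype(int),z['W']
v,u=np.mgrid[0:480,0:640]
e=np.array([472.8,-197.7]); a=1.193-np.pi/2
ex=np.array([np.cos(a),np.sin(a)]);ey=np.array([-np.sin(a),np.cos(a)])
R=(u>342)&(u<445)&(v>72)&(v<248)
S=lambda Q:np.c_[(Q[:,:2]-e)@ex,(Q[:,:2]-e)@ey]
pl=S(W[R&(W[...,2]>4.5)&(W[...,2]<13)]); print('plate',cv2.minAreaRect(pl.astype(np.float32)),np.percentile(pl,[1,99],axis=0).round(1).tolist())
C=[]
for lo,hi in((80,130),(200,235)):
    m=R&(v>lo)&(v<hi)&(W[...,2]>35)&(p.sum(2)<210); Q=W[m];s=S(Q)
    top=Q[:,2]>57
    print('notch',len(s),np.percentile(s,[1,99],axis=0).round(1).tolist(),np.percentile(Q[:,2],[2,50,98]).round(1),'top range',s[top].min(0),s[top].max(0))
    A=np.percentile(s,[1,99],axis=0).mean(0);C.append(A)
C=np.array(C);print('mid',C.mean(0),'angle',np.arctan2(*(C[0]-C[1])))
E
```

```text
plate ((68.86473083496094, 61.03191375732422), (150.57882690429688, 80.80302429199219), 89.56189727783203) [[29.0, -12.2], [107.7, 134.8]]
notch 965 [[48.2, 103.4], [89.3, 118.1]] [45.8 56.5 64.1] top range [ 47.45454398 103.39954447] [ 89.83232598 118.4609399 ]
notch 617 [[48.0, 5.5], [87.5, 19.0]] [47.4 56.9 64.1] top range [47.70979703  5.1141123 ] [88.09935672 19.1497208 ]
mid [68.25269281 61.51139291] angle 0.010108036380190404
```

Converted, 68.5 mm / 400 = 0.1713, 60 mm / 400 = 0.15, 0.007 rad / 2 = 0.0035.

Request:
drive_effector --pt "0.0375 0.0425 0 0.0035 0" --pt "0.08 0.0925 0 0.0035 0" --pt "0.125 0.1425 0 0.0035 0" --pt "0.15 0.1713 0 0.0035 0" --pt "0.15 0.1713 0.025 0.0035 0"

```text
t: 4.75
eef_pos: [562.2, -165.5, 188.4]
tcp_rot: [3.138, -0.0, 1.189]
ft_force: [-1.2, 0.7, -3.6]
opening: 0.162
grip_force: 30.0
```

Request:
drive_effector --pt "0 0 0.0625 0 0" --pt "0 0 0.1375 0 0" --pt "0 0 0.2125 0 0" --pt "0 0 0.2625 0 0" --pt "0 0 0.2875 0 0"

```text
t: 5.17
eef_pos: [557.4, -166.2, 69.5]
tcp_rot: [-3.137, -0.0, 1.187]
ft_force: [-0.2, 0.5, -3.8]
opening: 0.16
grip_force: 30.0
```

Request:
drive_effector --pt "0 0 0.0075 0 0" --pt "0 0 0.01 0 0" --pt "0 0 0.01 0 0"

```text
t: 5.42
eef_pos: [559.4, -167.6, 69.5]
tcp_rot: [3.14, -0.0, 1.185]
ft_force: [0.8, -0.6, -3.7]
opening: 0.158
grip_force: 30.0
```

```bash
python3 - <<'E'
from h import *
i,p,d=cap('wrist'); np.savez('/tmp/w4',p=p,W=cloud(i,d)); cv2.imwrite('pics/w4.png',p[...,::-1])
E
```

```text
(no output)
```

View pics/w4.png

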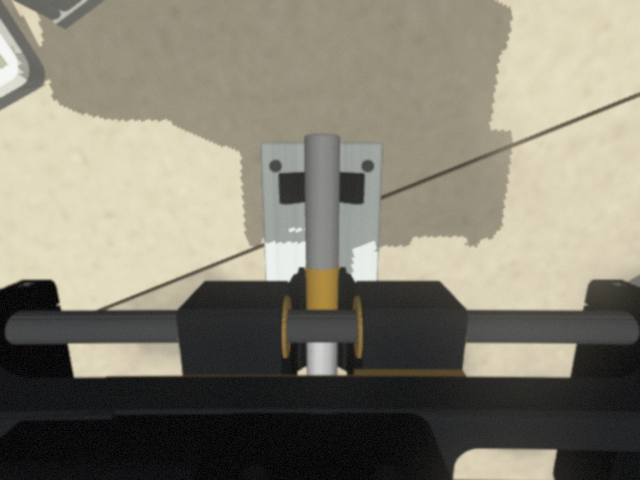

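The bar (u≈322) is centred on the plate (263–381), and the notch straddles it. Next I lower it to contact.

Converted, 22 mm / 400 = 0.055, 20 mm / 400 = 0.05.

Request:
drive_effector --pt "0 0 0.015 0 0" --pt "0 0 0.03 0 0" --pt "0 0 0.0425 0 0" --pt "0 0 0.05 0 0" --pt "0 0 0.055 0 0"

```text
t: 5.88
eef_pos: [558.8, -167.7, 46.0]
tcp_rot: [-3.141, -0.0, 1.185]
ft_force: [1.0, -0.1, -2.5]
opening: 0.162
grip_force: 30.0
```

Request:
drive_effector --pt "0 0 0.0013 0 0" --pt "0 0 0.0025 0 0" --pt "0 0 0.0038 0 0" --pt "0 0 0.0038 0 0" --pt "0 0 0.0038 0 0"

```text
t: 6.3
eef_pos: [559.2, -167.8, 45.6]
tcp_rot: [3.141, 0.0, 1.185]
ft_force: [-0.3, -0.1, 3.9]
opening: 0.163
grip_force: 30.0
```

Contact: the force flipped from −3 to +4 N. Opening the fingers now.

Request:
drive_effector --pt "0 0 0 0 0.2" --pt "0 0 0 0 0.25" --pt "0 0 0 0 0.35" --pt "0 0 0 0 0.5" --pt "0 0 0 0 0.6"

```text
t: 6.72
eef_pos: [559.0, -167.7, 45.1]
tcp_rot: [3.142, -0.0, 1.185]
ft_force: [0.2, -0.9, 0.8]
opening: 0.403
grip_force: 0.0
```

Request:
drive_effector --pt "0 0 0 0 0.6" --pt "0 0 0 0 0.6" --pt "0 0 0 0 0.6"

```text
t: 6.97
eef_pos: [559.0, -167.7, 45.1]
tcp_rot: [3.142, -0.0, 1.185]
ft_force: [0.2, 0.3, 0.0]
opening: 0.581
grip_force: 0.0
```

Request:
drive_effector --pt "0 0 -0.025 0 0.6" --pt "0 0 -0.075 0 0.6" --pt "0 0 -0.15 0 0.6" --pt "0 0 -0.2375 0 0.6" --pt "0 0 -0.325 0 0.6"

```text
t: 7.38
eef_pos: [558.6, -167.6, 177.1]
tcp_rot: [-3.141, -0.0, 1.185]
ft_force: [1.1, -0.1, -0.8]
opening: 0.601
grip_force: 0.0
```

Request:
drive_effector --pt "-0.05 -0.05 -0.025 0 0.6" --pt "-0.1 -0.1125 -0.05 0 0.6" --pt "-0.15 -0.175 -0.05 0 0.6" --pt "-0.15 -0.175 -0.05 0 0.6" --pt "-0.15 -0.175 -0.05 0 0.6"

```text
t: 7.8
eef_pos: [470.8, -197.4, 196.4]
tcp_rot: [3.14, 0.0, 1.183]
ft_force: [0.7, 0.2, -0.2]
opening: 0.602
grip_force: 0.0
```

```bash
python3 - <<'E'
from h import *
i,p,d=cap('wrist'); W=cloud(i,d); cv2.imwrite('pics/w5.png',p[...,::-1])
s=env.state(); e=s['eef_pos'][:2]; a=s['tcp_rot'][2]-np.pi/2
ex=np.array([np.cos(a),np.sin(a)]);ey=np.array([-np.sin(a),np.cos(a)])
p=p.astype(int);v,u=np.mgrid[0:480,0:640]
R=(u>335)&(u<460)&(v>50)&(v<290)
S=lambda Q:np.c_[(Q[:,:2]-e)@ex,(Q[:,:2]-e)@ey]
for n,m in(('plate',(W[...,2]>4.5)&(W[...,2]<13)),('bar',(W[...,2]>50)&(W[...,2]<72)&(p.sum(2)>220)),('band',(W[...,2]>48)&(p[...,0]>p[...,2]+60))):
    q=S(W[R&m]);print(n,len(q),np.percentile(q,[1,99],axis=0).round(1).tolist(),np.percentile(W[R&m][:,2],[50,97]))
    if n=='bar':
        Q=W[R&m];k=Q[:,2]>60;print(np.polyfit(q[k,1],Q[k,2],1))
print(s['eef_pos'],s['tcp_rot'])
E
```

```text
plate 7847 [[29.4, -11.7], [108.4, 135.1]] [ 8.7059298  10.39019951]
bar 3603 [[47.6, -10.7], [90.0, 134.9]] [63.45259706 65.74767484]
[-6.13329352e-04  6.35266393e+01]
band 573 [[62.0, 47.5], [75.5, 76.5]] [64.21810743 66.19099932]
[ 471.76983513 -197.26879658  196.07184689] [3.13999052e+00 6.62481709e-05 1.18378184e+00]
```

View pics/w5.png

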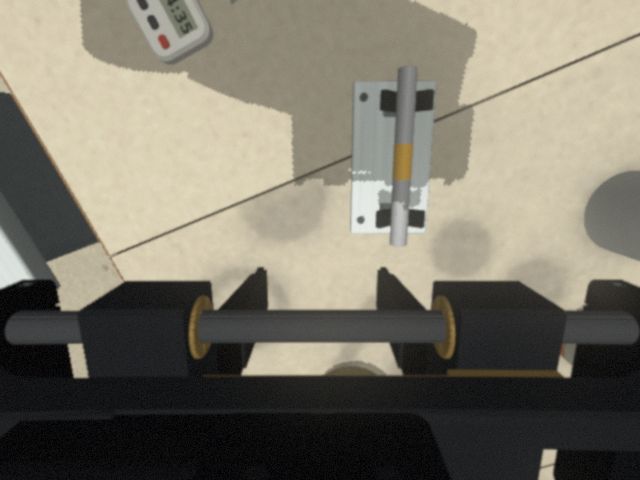

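The bar rests level and centred: band at 62.0 mm against plate 61.7 mm, and free of the fingers. Now I'm moving to the handle.

Converted, 158 mm / 400 = 0.395, -64.5 mm / 400 = -0.1613.

Request:
drive_effector --pt "0.075 -0.03 0 0 0.6" --pt "0.155 -0.0625 0 0 0.6" --pt "0.2375 -0.0975 0 0 0.6" --pt "0.3175 -0.13 0 0 0.6" --pt "0.395 -0.1613 0 0 0.6"

```text
t: 8.27
eef_pos: [471.9, -24.2, 195.2]
tcp_rot: [3.141, -0.0, 1.185]
ft_force: [0.4, -0.3, 0.7]
opening: 0.602
grip_force: 0.0
```

Request:
drive_effector --pt "0.085 -0.035 0 -0.05 0.6" --pt "0.17 -0.07 0 -0.105 0.6" --pt "0.255 -0.105 0 -0.16 0.6" --pt "0.3325 -0.135 0 -0.215 0.6" --pt "0.395 -0.1618 0 -0.2725 0.6"

```text
t: 8.68
eef_pos: [471.3, 147.6, 195.2]
tcp_rot: [3.141, -0.0, 1.737]
ft_force: [-0.1, -0.9, -0.4]
opening: 0.603
grip_force: 0.0
```

Request:
drive_effector --pt "0 0 0 0 0.6" --pt "0 0 0 0 0.6" --pt "0 0 0 0 0.6"

```text
t: 8.93
eef_pos: [471.1, 144.7, 195.0]
tcp_rot: [-3.141, 0.0, 1.729]
ft_force: [0.5, 0.4, 0.7]
opening: 0.596
grip_force: 0.0
```

```bash
python3 - <<'E'
from h import *
i,p,d=cap('wrist'); W=cloud(i,d); cv2.imwrite('pics/w6.png',p[...,::-1])
s=env.state(); e=s['eef_pos'][:2]; a=s['tcp_rot'][2]-np.pi/2
ex=np.array([np.cos(a),np.sin(a)]);ey=np.array([-np.sin(a),np.cos(a)])
v,u=np.mgrid[0:480,0:640]
m=(W[...,2]>138)&(W[...,2]<156)&(u>270)&(u<380)&(v<300)
Q=W[m];q=np.c_[(Q[:,:2]-e)@ex,(Q[:,:2]-e)@ey]
print(len(q),np.percentile(q,[1,50,99],axis=0).round(1).tolist(),np.polyfit(q[:,1],q[:,0],1),Q[:,2].max(),s['eef_pos'],s['tcp_rot'])
E
```

```text
1842 [[-6.3, -24.8], [-0.4, 11.3], [5.5, 41.8]] [-0.00207458 -0.336151  ] 152.4149931515745 [471.13291895 144.12748423 195.05701075] [-3.14147762e+00  1.48485769e-04  1.72830287e+00]
```

View pics/w6.png

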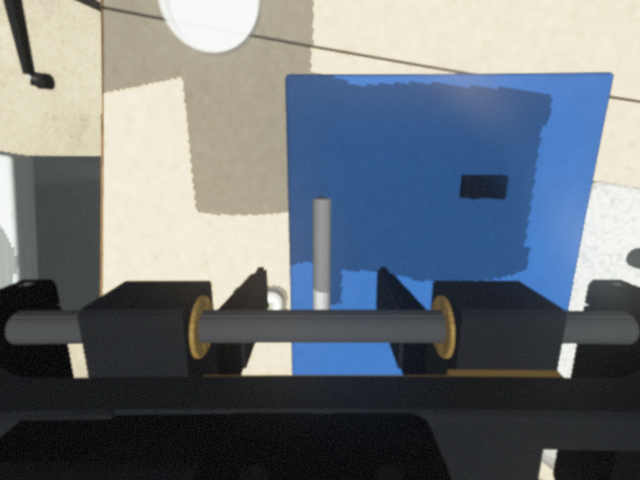

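The handle is midway between the fingers (u≈322, closing offset −0.3 mm), with its far end at (321,198). I'm descending and gripping.

Converted, 73 mm / 400 = 0.1825, 68 mm / 400 = 0.17.

Request:
drive_effector --pt "-0.0025 0 0.05 0 0.6" --pt "-0.0075 0 0.1 0 0.6" --pt "-0.0075 0 0.145 0 0.6" --pt "-0.0075 0 0.17 0 0.6" --pt "-0.0075 0 0.1825 0 0.6"

```text
t: 9.4
eef_pos: [471.2, 140.3, 120.9]
tcp_rot: [-3.14, 0.0, 1.727]
ft_force: [-0.9, -0.0, -0.0]
opening: 0.598
grip_force: 0.0
```

Request:
drive_effector --pt "0 0 0 0 0.4" --pt "0 0 0 0 0.25" --pt "0 0 0 0 0.15" --pt "0 0 0 0 0" --pt "0 0 0 0 0"

```text
t: 9.82
eef_pos: [471.6, 141.5, 122.7]
tcp_rot: [3.14, 0.0, 1.73]
ft_force: [-0.5, -0.8, -0.3]
opening: 0.305
grip_force: 0.0
```

Request:
drive_effector --pt "0 0 0 0 0" --pt "0 0 0 0 0" --pt "0 0 0 0 0" --pt "0 0 0 0 0" --pt "0 0 0 0 0"

```text
t: 10.23
eef_pos: [471.4, 141.5, 122.3]
tcp_rot: [3.141, -0.0, 1.73]
ft_force: [-0.8, 0.9, 2.6]
opening: 0.119
grip_force: 30.0
```

Converted, -2 mm / 400 = -0.005, -1.5 mm / 400 = -0.0038.

Request:
drive_effector --pt "0 0 -0.0013 0 0" --pt "0 0 -0.0025 0 0" --pt "0 0 -0.0038 0 0" --pt "0 0 -0.005 0 0" --pt "0 0.0013 -0.005 0 0"

```text
t: 10.65
eef_pos: [471.6, 141.5, 123.5]
tcp_rot: [-3.14, -0.0, 1.73]
ft_force: [2.8, 0.9, -8.7]
opening: 0.114
grip_force: 30.0
```

Request:
drive_effector --pt "0 0 -0.0013 0 0" --pt "0 0.0005 -0.0025 0 0" --pt "0 0.0008 -0.0038 0 0" --pt "0 0.0013 -0.005 0 0" --pt "0 0.0013 -0.005 0 0"

```text
t: 11.07
eef_pos: [472.0, 141.6, 125.3]
tcp_rot: [-3.14, -0.0, 1.73]
ft_force: [5.4, 2.8, -20.9]
opening: 0.119
grip_force: 30.0
```

Converted, -1 mm / 400 = -0.0025, -0.5 mm / 400 = -0.0013.

Request:
drive_effector --pt "0 0.0003 -0.0013 0 0" --pt "0 0.0005 -0.0025 0 0" --pt "0 0.0008 -0.0025 0 0" --pt "0 0.0008 -0.0025 0 0"

```text
t: 11.4
eef_pos: [472.5, 141.7, 127.2]
tcp_rot: [-3.141, -0.0, 1.73]
ft_force: [2.9, 1.5, -3.5]
opening: 0.118
grip_force: 30.0
```

Request:
drive_effector --pt "0 0.0003 -0.0013 0 0" --pt "0 0.0005 -0.0025 0 0" --pt "0 0.0008 -0.0025 0 0" --pt "0 0.0008 -0.0025 0 0"

```text
t: 11.73
eef_pos: [472.9, 141.7, 128.4]
tcp_rot: [3.141, 0.0, 1.73]
ft_force: [0.5, 2.1, 0.5]
opening: 0.121
grip_force: 30.0
```

```bash
python3 - <<'E'
from h import *
i,p,d=cap('wrist'); W=cloud(i,d); np.savez('/tmp/w7',p=p,W=W)
s=env.state(); print(s['ft_force'],s['eef_pos'])
a=1.73-np.pi/2;ex=np.array([np.cos(a),np.sin(a)])
p=p.astype(int);m=(p[...,2]>p[...,0]+50)&(W[...,2]>90)&(W[...,2]<160)
m[300:]=0
Q=W[m];x=Q[:,:2]@ex
from numpy import polyfit; r=polyfit(x,Q[:,2],1);k=abs(Q[:,2]-np.polyval(r,x))<3;print(len(x),polyfit(x[k],Q[k,2],1))
E
```

```text
[  1.74043234   1.88871531 -10.21535888] [472.8345705  141.72294843 128.34798184]
89087 [-3.24092408e-02  1.35083136e+02]
```

The lid slope is 0.032 rad with no slip, matching the 6 mm rise, and the seal force is dropping. I'll continue slowly along the arc.

Request:
drive_effector --pt "0 0.0008 -0.0025 0 0" --pt "0 0.0015 -0.005 0 0" --pt "0 0.002 -0.0075 0 0" --pt "0 0.0028 -0.01 0 0" --pt "0 0.0035 -0.0125 0 0"

```text
t: 12.2
eef_pos: [474.2, 141.9, 133.2]
tcp_rot: [-3.141, 0.0, 1.73]
ft_force: [-2.5, 0.3, 8.0]
opening: 0.119
grip_force: 30.0
```

Request:
drive_effector --pt "0 0.001 -0.0033 0 0" --pt "0 0.002 -0.0065 0 0" --pt "0 0.003 -0.01 0 0" --pt "0 0.0043 -0.0138 0 0" --pt "0 0.0053 -0.0175 0 0"

```text
t: 12.62
eef_pos: [476.2, 142.3, 140.3]
tcp_rot: [-3.141, 0.0, 1.73]
ft_force: [-0.1, 1.3, -11.0]
opening: 0.117
grip_force: 30.0
```

Request:
drive_effector --pt "0 0.001 -0.0033 0 0" --pt "0 0.002 -0.0065 0 0" --pt "0 0.0033 -0.01 0 0" --pt "0 0.0045 -0.0138 0 0" --pt "0 0.0055 -0.0175 0 0"

```text
t: 13.03
eef_pos: [478.5, 142.6, 147.1]
tcp_rot: [-3.142, 0.0, 1.73]
ft_force: [-0.7, 0.9, -6.1]
opening: 0.114
grip_force: 30.0
```

Request:
drive_effector --pt "0 0 0 0 0" --pt "0 0 0 0 0" --pt "0 0 0 0 0" --pt "0 0 0 0 0" --pt "0 0 0 0 0"

```text
t: 13.45
eef_pos: [478.7, 142.6, 147.3]
tcp_rot: [3.141, 0.0, 1.73]
ft_force: [-1.9, 0.6, -2.1]
opening: 0.115
grip_force: 30.0
```

```bash
cat > m.py <<'E'
from h import *
i,p,d=cap('wrist'); W=cloud(i,d); cv2.imwrite('pics/w8.png',p[...,::-1])
s=env.state(); print(s['ft_force'],s['eef_pos'],s['opening'],s['t'])
a=1.73-np.pi/2;ex=np.array([np.cos(a),np.sin(a)])
p=p.astype(int);m=(p[...,2]>p[...,0]+50)&(W[...,2]>90)&(W[...,2]<170)
m[300:]=0
Q=W[m];x=Q[:,:2]@ex
r=np.polyfit(x,Q[:,2],1);k=abs(Q[:,2]-np.polyval(r,x))<3;print(len(x),k.sum(),np.polyfit(x[k],Q[k,2],1))
E
python3 m.py
```

```text
[-3.35754341 -0.27086872 -1.99817856] [478.6358131  142.63912809 147.34036866] 0.11749643788812639 13.5
88526 88333 [-1.31516758e-01  2.02370166e+02]
```

The angle is 0.131 rad, which puts the front edge 28 mm up. A small trim next, then settle and check.

Converted, -1.5 mm / 400 = -0.0038, -0.8 mm / 400 = -0.002.

Request:
drive_effector --pt "0 0.0008 -0.002 0 0" --pt "0 0.0013 -0.0038 0 0" --pt "0 0.0013 -0.0038 0 0" --pt "0 0.0013 -0.0038 0 0" --pt "0 0.0013 -0.0038 0 0"

```text
t: 13.92
eef_pos: [479.2, 142.7, 148.9]
tcp_rot: [3.141, 0.0, 1.73]
ft_force: [-1.8, 0.0, -0.3]
opening: 0.118
grip_force: 30.0
```

Request:
drive_effector --pt "0 0 0 0 0" --pt "0 0 0 0 0" --pt "0 0 0 0 0" --pt "0 0 0 0 0" --pt "0 0 0 0 0"

```text
t: 14.33
eef_pos: [479.2, 142.7, 148.8]
tcp_rot: [3.141, 0.0, 1.73]
ft_force: [-1.7, -0.4, 1.5]
opening: 0.118
grip_force: 30.0
```

Request:
drive_effector --pt "0 0 0 0 0" --pt "0 0 0 0 0" --pt "0 0 0 0 0" --pt "0 0 0 0 0" --pt "0 0 0 0 0"

```text
t: 14.75
eef_pos: [479.1, 142.7, 148.7]
tcp_rot: [3.141, 0.0, 1.73]
ft_force: [-0.0, 0.3, 2.2]
opening: 0.117
grip_force: 30.0
```

```bash
python3 m.py; python3 - <<'E'
from h import *
i,p,d=cap('scene'); cv2.imwrite('pics/s9.png',p[...,::-1]);print(abs(env.state()['qvel']).max())
E
```

```text
[-0.92134835 -0.06259749  2.76815097] [479.17504971 142.70411471 148.72667462] 0.11629010366657859 14.8
88297 88114 [-1.39261444e-01  2.07638794e+02]
0.001307348473227544
```

View pics/s9.png

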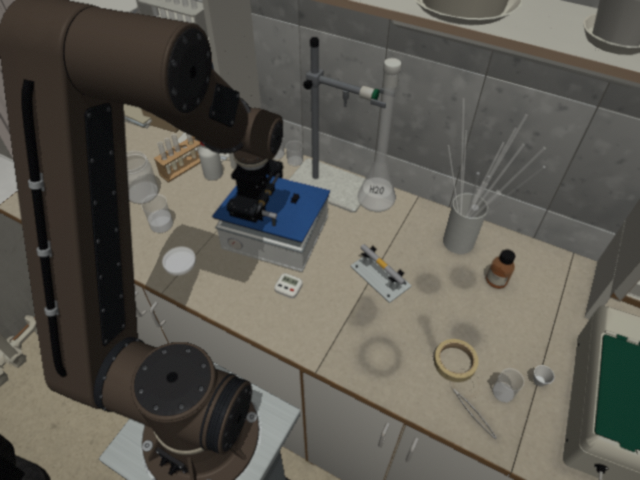

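The lid is ajar and held at about (262,210), with the bar in the saddle at (382,264) and the bystanders where they were. The angle is 0.139 rad and the arm is still, so I'm handing in.

```bash
python3 -c "
from cell import env
print(env.job_done())"
```

```text
the job is handed in; nothing more can be done
None
```

The job is handed in, with no verdict printed: the weight bar rests level and centred in the saddle stand, and the gripper still holds the lid by its handle at about 0.139 rad (front edge about 30 mm up).

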